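# Tip a slate sample out of its pocket

### The job

The dark slate sample lies sunk flush in one pocket of the wooden sample block: press down its end next to the red strip so that the other end tips up, then grip the raised end and set the slate down flat in the middle of the blue felt pad, lowering it there rather than dropping it. Leave the white marble and the red sandstone samples lying in their pockets.

Things in the scene. Friction and masses are not known exactly. Their poses are not given: they have to be found in the camera images.
- slate: Dark grey slab, 100 x 50 x 20 mm (x, y, z), 0.2-0.35 kg; origin: centre of its underside. Its +x end lies by the red strip. Press its top 40 mm to +x of centre down by 15-20 mm (few N): past 13 deg it tips on over a ridge and stays at 25 deg when let go, sliding up to 6 mm to +x. The -x end then stands 20 mm above the rim: grip its 50 mm width from above, fingertips just over the rim.
- marble: White slab, same size and frame as the slate, a bystander. The three slabs lie side by side in like pockets of a fixed light-wood block, 90 mm apart, tops flush with its rim at 50 mm above the table, undersides at 30 mm. Pockets are 54 mm wide: no finger fits beside a flush slab. The block is turned up to 0.35 rad, the red strip on its rim away from the robot.
- sandstone: Brick-red slab, same size and frame as the slate, a bystander. Under each slab the pocket floor is flat from the -x end to a ridge 2.3 mm to +x of the slab's centre, then falls at 25 deg towards the red strip; so marble and sandstone tip as easily as the slate if pressed at that end.
- pad: Blue felt pad, 150 x 150 mm, 4 mm thick, fixed on the table to the left of the block; origin at the centre of its underside, z up. A fixed grey broken carving, up to 75 mm high, stands beyond it, its centre 140 mm along the pad's +x axis.

How it is judged:
On the way, in this order (a step that is already met when the one before it is completed fails the run):
1. the slate is tipped up in its pocket by more than 17 degrees (angle between slate's own z axis and vertical above 0.3 rad and distance of slate from where it was at the start of the episode below 0.03 m), for 0.2 s.
2. the slate is held in the fingers low over the pad, the middle of its underside less than 55 mm above the table (horizontal distance between slate and pad below 0.06 m and height (world z) of slate below 0.055 m and contact force between the fingers and slate above 0.5 N), for 0.1 s.
At the end, for the whole second after the job is handed in: The slate lies flat (within 7 degrees) and still on the pad, its centre within 35 mm of the pad's centre, turned any way; the marble and the sandstone lie flush in their pockets as they started (within 15 mm and 8.6 degrees) (horizontal distance between slate and pad below 0.035 m and height (world z) of slate below 0.03 m and angle between the z axis of slate and the z axis of pad, either way round below 0.12 rad and linear speed of slate below 0.02 m/s and not (distance of marble from where it was at the start of the episode above 0.015 m or angle between marble's own z axis and vertical above 0.15 rad) and not (distance of sandstone from where it was at the start of the episode above 0.015 m or angle between sandstone's own z axis and vertical above 0.15 rad)); the robot touches nothing.
It fails at once if the marble sample is shifted by more than 15 mm or tipped by more than 8.6 degrees (distance of marble from where it was at the start of the episode above 0.015 m or angle between marble's own z axis and vertical above 0.15 rad).
It fails at once if the sandstone sample is shifted by more than 15 mm or tipped by more than 8.6 degrees (distance of sandstone from where it was at the start of the episode above 0.015 m or angle between sandstone's own z axis and vertical above 0.15 rad).
It also fails if it takes over 48 s, if anything falls off the work surface, if the arm or the gripper's body presses on something with over 40 N, if the wrist force passes 120 N, or if a joint passes its speed limit or range.

### The arm

A 7-joint arm with a two-finger parallel gripper is mounted at the origin on the work surface. World frame = base frame: x ahead of the robot, y to its left, z up, the work surface at z = 0. Lengths are in m, angles in rad, forces in N, time in s.
With the tool pointing down it reaches from about 0.35 to 0.9 m from the base axis. Payload 19.9 kg.
Tool frame: the origin (TCP) lies on the centre line of the jaws, within the pads' length; the fingertips stand 22 mm ahead of it and the grasp point (between the pads) lies 3 mm ahead of it (robot.tcp_to_tips is the distance from the TCP to the fingertips, in m); z points along the fingers, y is the line along which they close (so a half turn about z gives the same grasp; the last joint's range is limited). The gripper opens to 94 mm and grips with 3 to 60 N. Pads are 16 mm wide; open, the fingers measure 119 mm over their backs; the gripper's body (75 mm by 177 mm) begins 78 mm behind the grasp point.
Start: joints at [1.143, 0.417, -0.01, 1.614, 0.005, 1.111, -0.053], TCP at [0.236, -0.579, 0.227] pointing down, gripper open.
Joint ranges: [-2.81, 2.81], [-0.39, 2.02], [-1.27, 1.25], [0.06, 2.57], [-1.19, 4.33], [0.19, 2], [-2.82, 2.82]. Speed limits (rad/s): [1.89, 1.89, 2.39, 2.39, 3.01, 3.01, 3.01].

### API

Orientations are given as a 3x3 rotation matrix whose columns are the frame's x, y, z axes.
In Python, from rig import robot, grab_frame, camera_info, recognise, cut_out, tip_of, readout gives the robot as it stands. Calls block until the motion is done:
- robot.move_ptp(position, orientation): joint-space move of the TCP to a pose.
- robot.move_linear(position, velocity=0.15, frame=None, threshold=None): straight line of the TCP; frame=None keeps the orientation; velocity is the mean speed in m/s. With threshold (N) it stops when the force on the tool has changed by that much, and returns True; else False.
- robot.goto_joints(angles): joint-space move.
- robot.gripper_to(opening): finger opening in m; the grip force is fixed at half the most; returns when the fingers have stopped.
- robot.pause(seconds).
- robot.ik(position, orientation): joint angles nearest the present ones, or None.
- grab_frame(name): name is "scene" or "top"; returns (picture, depth): 420x560x3 uint8, red, green, blue; 420x560 float32, m along the optical axis (not along the pixel's ray), 0 where there is no reading.
- camera_info(name): a dict with "fx", "fy", "cx", "cy" (pixels), "rvec" (rotation vector, rad) and "tvec" (3), from world to camera coordinates, as OpenCV has them. Camera axes: x right, y down, z forward; pixel columns grow to the right and rows downward; lengths in m; the calibration is good to about 2 mm. A picture is of the moment at which its call begins. camera_info takes no time and is no camera call.
A pose or a line that the arm cannot do raises robot.PlanningError and nothing moves.
- robot.sign_off(): hands the job in; it is judged then, once.
Trained networks look in the newest picture that a camera, given by its name, has taken for a name from the list of things; names that differ only in an ending like _2 or _b are one class to them, and where a whole thing is asked for, a point or a joint stands for the part that bears it (a point fixed in the world has none). Each returns a list of dicts, best first, with "p" (0 to 1); they miss things now and then, are a little off and sometimes report something else, mostly with a low value. They report only what shows in the picture. A call takes as long as a camera call.
- recognise(camera, query): "pixel" ([row, column] in pixels, amid what is visible of it).
- cut_out(camera, query): "pixels" (420x560 bool, what is visible of it) and "pixel" ([row, column] in pixels, amid what is visible of it).
- tip_of(camera, query): "pixel" ([row, column] in pixels: a listed point, or the origin of a listed thing).
Readings, each from a call of its own:
- readout.get_time(): time.
- readout.get_qpos(): joint angles.
- readout.get_joint_vel(): joint speeds.
- readout.get_effort(): joint torques, N m.
- readout.get_ee_pos(): TCP position.
- readout.get_tool_rot(): TCP orientation.
- readout.get_force(): force on the tool from outside, world axes, zero at the start.
- readout.get_moment(): the same for the moment, N m.
- readout.get_opening(): finger opening in m.
- readout.get_grasp_force(): force on a finger pad.
Only numpy, scipy, OpenCV 4.12 (cv2) and the standard library are available. Lean on these libraries where they do the work, as an engineer would, in place of code of your own. Each camera call takes 0.05 s, during which the arm holds its last target. There are 200 camera calls.

## Working session

There is one attempt and no reset: what is moved stays moved. The work goes in short steps, each a Python script; the robot and the scene stay as the last script left them, time stands still between calls to the robot, and variables do not carry over. Pictures are saved under pics/ and viewed, at most 10 in all, crops included, and the job is handed in when it is done.

```bash
mkdir -p pics
cat > h.py <<'E'
import numpy as np, cv2
from rig import robot, grab_frame, camera_info, recognise, cut_out, tip_of, readout
def world(cam, depth):
    c=camera_info(cam); R=cv2.Rodrigues(np.array(c["rvec"],float))[0]; t=np.array(c["tvec"],float).ravel()
    v,u=np.mgrid[:420,:560]
    P=np.dstack([(u-c["cx"])/c["fx"]*depth,(v-c["cy"])/c["fy"]*depth,depth])
    return (P-t)@R
def down(yaw):  # tool z down, tool y at angle yaw
    y=np.array([np.cos(yaw),np.sin(yaw),0]); z=np.array([0,0,-1.])
    return np.column_stack([np.cross(y,z),y,z])
E
cat > see.py <<'E'
from h import *
for cam in ["top","scene"]:
    im,d=grab_frame(cam); cv2.imwrite(f"pics/{cam}0.png",im[:,:,::-1]); W=world(cam,d)
    for n in ["slate","marble","sandstone","pad"]:
        r=cut_out(cam,n)
        for o in r[:2]:
            m=o["pixels"]&(d>0); p=W[m]; 
            if m.sum()<10: continue
            z=np.median(p[:,2]); q=p[abs(p[:,2]-z)<.008]
            rect=cv2.minAreaRect((q[:,:2]*1000).astype(np.float32))
            print(cam,n,round(o["p"],2),o["pixel"],m.sum(),"z",z.round(4),"mean",q.mean(0).round(4),"rect",np.round(rect[0],1),np.round(rect[1],1),round(rect[2],1))
print(readout.get_time())
E
python3 see.py
```

```text
top slate 0.87 [199.9, 380.0] 1397 z 0.0504 mean [ 0.5749 -0.193   0.0503] rect [ 575.7 -192.6] [100.3  52.4] 15.1
top marble 0.83 [214.3, 337.7] 1491 z 0.0502 mean [ 0.5502 -0.1065  0.0501] rect [ 550.8 -106.7] [100.7  54.9] 15.1
top sandstone 0.86 [184.5, 426.2] 1430 z 0.0502 mean [ 0.5998 -0.2792  0.0502] rect [ 599.6 -279.9] [103.3  57.3] 16.1
top pad 0.56 [241.7, 166.4] 5725 z 0.0043 mean [0.5041 0.2268 0.0043] rect [505.6 227.6] [150.3 151.5] 0.3
scene slate 0.62 [254.4, 186.9] 1665 z 0.0514 mean [ 0.5792 -0.1922  0.0511] rect [ 573.4 -191.8] [105.4  54.3] 17.5
scene marble 0.89 [227.5, 231.2] 1354 z 0.0515 mean [ 0.5548 -0.1058  0.0513] rect [ 549.9 -106.1] [102.5  51.2] 16.3
scene sandstone 0.59 [285.8, 132.1] 2057 z 0.0513 mean [ 0.6046 -0.2785  0.0509] rect [ 601.6 -277.1] [113.6  54.5] 17.5
scene pad 0.87 [181.8, 379.6] 3216 z 0.0061 mean [0.5072 0.2235 0.006 ] rect [504.6 228.5] [151.5 152.1] 0.4
0.5
```

View pics/top0.png

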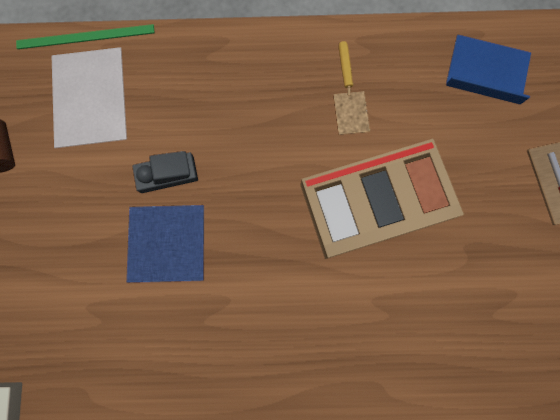

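View pics/scene0.png

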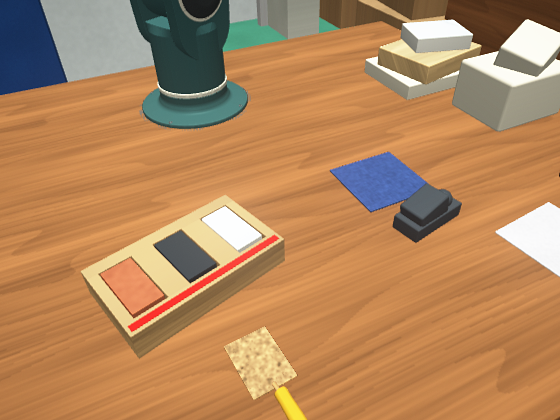

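The top view shows the slate at (200,380), with the strip above it towards +x, and the marble on its left and the sandstone on its right. The pad is at (242,166), with the carving beyond it at (170,165). The scene view agrees. Next I press.

```bash
cat > press.py <<'E'
from h import *
a=np.deg2rad(16.05); X=np.array([np.cos(a),np.sin(a),0]); C=np.array([.5753,-.1929,0])
T=robot.tcp_to_tips; Z=np.array([0,0,1.])
q0=np.array(readout.get_qpos()); P=C+.041*X
best=None
for yaw in (a+np.pi/2,a-np.pi/2):
    q=robot.ik(P+Z*(.09+T),down(yaw)); print(yaw,q)
    if q is not None and (best is None or np.abs(q-q0).max()<best[0]): best=(np.abs(q-q0).max(),yaw)
yaw=best[1]; print("yaw",yaw,T)
robot.gripper_to(0.0)
robot.move_ptp(P+Z*(.09+T),down(yaw))
robot.move_linear(P+Z*(.056+T),.1)
print(readout.get_force())
s=robot.move_linear(P+Z*(.0345+T),.03,threshold=15)
print(s,readout.get_ee_pos()[2]-T,readout.get_force())
robot.move_linear(P+Z*(.15+T),.15)
robot.gripper_to(.072)
print(readout.get_time())
E
python3 press.py
cat > look.py <<'E'
from h import *
import sys
im,d=grab_frame("scene"); cv2.imwrite(f"pics/{sys.argv[1]}.png",im[:,:,::-1]); W=world("scene",d)
r=cut_out("scene","slate")
m=r[0]["pixels"]&(d>0); p=W[cv2.erode(m.astype(np.uint8),np.ones((3,3)))>0]; print(r[0]["p"],len(p))
a=np.deg2rad(16.05); X=np.array([np.cos(a),np.sin(a),0]); Y=np.array([-X[1],X[0],0]); 
q=np.column_stack([p@X,p@Y,p[:,2]])-[*(np.array([.5753,-.1929,0])@np.array([X,Y]).T),0]
print("range",q.min(0).round(4),q.max(0).round(4))
A=np.column_stack([q,np.ones(len(q))])
inl=np.ones(len(q),bool)
for _ in range(6):
    k=np.linalg.lstsq(np.column_stack([q[inl][:,:2],np.ones(inl.sum())]),q[inl,2],rcond=None)[0]
    e=abs(q[:,:2]@k[:2]+k[2]-q[:,2]); inl=e<max(.002,np.median(e)*1.5)
print("plane",k.round(4),"tilt",np.rad2deg(np.arctan(k[:2])),inl.sum(),"inl range",q[inl].min(0).round(4),q[inl].max(0).round(4))
E
python3 look.py tipped
```

```text
1.8509216717399863 [ 0.71906379  0.6676143  -0.68226266  1.64725152  0.48194726  1.00142531
  1.72724115]
-1.2906709818498068 [ 0.39981251  0.57738479 -0.22056268  1.65913197  0.15046798  0.92171559
 -1.1679467 ]
yaw -1.2906709818498068 0.022
[0.37422767 0.22564702 0.48703866]
True 0.03718375588114754 [-0.06448888  0.53124724  9.6157825 ]
7.125
0.59 1414
range [-0.035  -0.0244  0.0341] [0.0413 0.0236 0.0705]
plane [-0.4657  0.0022  0.0541] tilt [-24.96996848   0.12418483] 1228 inl range [-0.035  -0.0244  0.0344] [0.0407 0.0235 0.0704]
```

The press worked: the slate is tipped 25°, with its raised edge near local x = -37 mm and z = 71 mm. Next I grip it and lift.

```bash
cat > grip.py <<'E'
from h import *
a=np.deg2rad(16.05); X=np.array([np.cos(a),np.sin(a),0]); C=np.array([.5753,-.1929,0]); T=robot.tcp_to_tips; Z=np.array([0,0,1.])
P=C-.029*X; O=down(a-np.pi/2)
robot.move_ptp(P+Z*(.11+T),O)
f0=np.array(readout.get_force())
robot.move_linear(P+Z*(.0525+T),.06,threshold=10); print(readout.get_ee_pos(),P+Z*(.0525+T))
robot.gripper_to(.03); print(readout.get_opening(),readout.get_grasp_force())
robot.move_linear(P+Z*(.09+T),.06)
robot.move_linear(P+Z*(.19+T),.15)
print(readout.get_opening(),readout.get_grasp_force(),np.array(readout.get_force())-f0,readout.get_moment(),readout.get_time())
E
python3 grip.py; python3 look.py lifted
```

```text
[ 0.54765746 -0.20098022  0.07487717] [ 0.5474304  -0.20091781  0.0745    ]
0.04972154601374416 29.96241420507431
0.04946081823092666 29.954018890857697 [-0.55846376 -0.82301104 -3.48645543] [ 0.02076416  0.06287113 -0.04535073] 10.8167
0.88 2305
range [-0.0358 -0.0247  0.1497] [0.0548 0.0248 0.2067]
plane [-4.772e-01  4.000e-04  1.899e-01] tilt [-2.55101229e+01  2.33885279e-02] 1965 inl range [-0.0349 -0.0245  0.1626] [0.0548 0.0248 0.2066]
```

View pics/lifted.png

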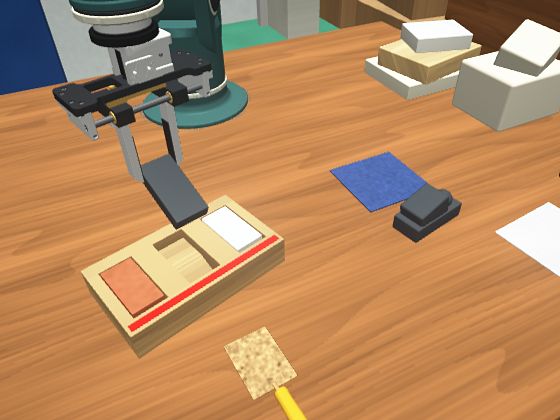

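The slate is held firmly at 25.5° pitch. The sandstone (285,132) and the marble (228,231) are undisturbed. Next I tilt the tool to level the slate and lower it onto the pad.

```bash
cat > place.py <<'E'
from h import *
from scipy.spatial.transform import Rotation as Ro
pad=np.array([.5052,.228,0]); th=-np.deg2rad(25.5); Z=np.array([0,0,1.])
q0=np.array(readout.get_qpos()); best=None
for b in np.deg2rad([0,8,16,24,32,-15,45]):
    Rz=Ro.from_euler("z",b); Y=Rz.apply([0,1,0])
    O=Ro.from_rotvec(Y*th).as_matrix()@down(b-np.pi/2)
    off=Ro.from_rotvec(Y*th).apply(Rz.apply([.0299,0,-.0456]))
    qs=[robot.ik(pad-off+Z*h,O) for h in (.11,.004)]
    if any(q is None for q in qs): continue
    c=np.abs(qs[0]-q0).max()
    if best is None or c<best[0]: best=(c,b,O,off,qs[0])
c,b,O,off,q=best; print(c,np.rad2deg(b),off,q)
robot.move_ptp(pad-off+Z*.11,O)
robot.move_linear(pad-off+Z*.03,.1)
robot.pause(.2)
im,d=grab_frame("scene"); r=cut_out("scene","slate"); W=world("scene",d)
p=W[cv2.erode((r[0]["pixels"]&(d>0)).astype(np.uint8),np.ones((3,3)))>0]; p=p[p[:,2]>np.median(p[:,2])-.015]
k=np.linalg.lstsq(np.column_stack([p[:,:2],np.ones(len(p))]),p[:,2],rcond=None)[0]
print("tilt",np.rad2deg(k[:2]),"z",np.median(p[:,2]),"rect",cv2.minAreaRect((p[:,:2]*1000).astype(np.float32)))
cv2.imwrite("pics/over.png",im[:,:,::-1]); print(readout.get_time(),readout.get_grasp_force())
E
python3 place.py
```

```text
0.756503858778315 45.0 [ 0.03296433  0.03296433 -0.02828561] [ 0.28296573  0.23780492 -0.67784854  2.2529064  -0.11719743  0.29682577
 -1.03063186]Traceback (most recent call last):
  File "place.py", line 15, in <module>
    robot.move_linear(pad-off+Z*.03,.1)
    ~~~~~~~~~~~~~~~~~^^^^^^^^^^^^^^^^^^
host.PlanningError: the arm cannot follow that straight line within its joint ranges
```

```bash
cat > srch.py <<'E'
from h import *
from scipy.spatial.transform import Rotation as Ro
pad=np.array([.5052,.228,0]); Z=np.array([0,0,1.])
lo=np.array([-2.81,-.39,-1.27,.06,-1.19,.19,-2.82]);hi=np.array([2.81,2.02,1.25,2.57,4.33,2,2.82])
q0=np.array(readout.get_qpos())
for td in (25.5,20):
  th=-np.deg2rad(td)
  for bd in range(-180,180,15):
    b=np.deg2rad(bd); Rz=Ro.from_euler("z",b); Y=Rz.apply([0,1,0])
    O=Ro.from_rotvec(Y*th).as_matrix()@down(b-np.pi/2)
    off=Ro.from_rotvec(Y*th).apply(Rz.apply([.0299,0,-.0456]))
    qs=[robot.ik(pad-off+Z*h,O) for h in (.11,.06,.03,.002)]
    if any(q is None for q in qs): continue
    qs=np.array(qs); print(td,bd,"margin",np.minimum(qs-lo,hi-qs).min().round(2),"step",np.abs(np.diff(qs,axis=0)).max().round(2),"move",np.abs(qs[0]-q0).max().round(2))
E
python3 srch.py
```

```text
25.5 -180 margin 0.19 step 0.07 move 1.76
25.5 -165 margin 0.16 step 0.07 move 1.92
25.5 -150 margin 0.12 step 0.07 move 2.09
25.5 -135 margin 0.08 step 0.07 move 2.26
25.5 -120 margin 0.18 step 0.07 move 2.49
25.5 -105 margin 0.18 step 0.08 move 2.66
25.5 -90 margin 0.18 step 0.09 move 2.84
25.5 -75 margin 0.18 step 0.09 move 3.02
25.5 -60 margin 0.18 step 0.1 move 3.2
25.5 -45 margin 0.05 step 5.13 move 3.39
25.5 -30 margin 0.02 step 0.19 move 1.96
25.5 -15 margin 0.0 step 0.19 move 1.83
25.5 0 margin 0.01 step 5.36 move 1.77
25.5 45 margin 0.01 step 1.9 move 0.0
25.5 60 margin 0.02 step 0.92 move 0.37
25.5 75 margin 0.13 step 0.11 move 0.65
25.5 90 margin 0.3 step 0.1 move 0.83
25.5 105 margin 0.35 step 0.09 move 0.99
25.5 120 margin 0.32 step 0.08 move 1.14
25.5 135 margin 0.29 step 0.08 move 1.28
25.5 150 margin 0.25 step 0.07 move 1.43
25.5 165 margin 0.22 step 0.07 move 1.59
20 -180 margin 0.19 step 0.07 move 1.74
20 -165 margin 0.15 step 0.07 move 1.91
20 -150 margin 0.1 step 0.07 move 2.08
20 -135 margin 0.07 step 0.07 move 2.26
20 -120 margin 0.18 step 0.08 move 2.5
20 -105 margin 0.18 step 0.08 move 2.69
20 -90 margin 0.18 step 0.09 move 2.88
20 -75 margin 0.18 step 0.09 move 3.08
20 -60 margin 0.04 step 4.89 move 3.28
20 -45 margin 0.03 step 0.18 move 1.86
20 -30 margin 0.06 step 0.18 move 1.77
20 -15 margin 0.05 step 0.27 move 1.62
20 0 margin -0.0 step 0.26 move 1.54
20 15 margin 0.01 step 1.44 move 1.1
20 30 margin -0.0 step 1.51 move 0.58
20 45 margin 0.01 step 0.87 move 0.14
20 60 margin 0.07 step 0.12 move 0.21
20 75 margin 0.19 step 0.11 move 0.48
20 90 margin 0.33 step 0.1 move 0.71
20 105 margin 0.39 step 0.09 move 0.91
20 120 margin 0.35 step 0.09 move 1.08
20 135 margin 0.31 step 0.08 move 1.24
20 150 margin 0.26 step 0.08 move 1.4
20 165 margin 0.22 step 0.07 move 1.56
```

```bash
sed -i 's/\[0,8,16,24,32,-15,45\]/[80]/; s/pad=np.array(\[.5052/pad=np.array([.4992/' place.py && python3 place.py
```

```text
0.7175170331231079 80.0 [ 0.00809524  0.04591036 -0.02828561] [ 0.56662966  0.44776475 -0.88070139  2.06987591 -0.11859174  0.59451768
 -0.31314783]
tilt [-7.42735819  3.59570061] z 0.05276330622838368 rect ((502.20556640625, 226.93716430664062), (97.7735824584961, 51.53977584838867), 81.59236907958984)
14.4333 29.95906502008438
```

View pics/over.png

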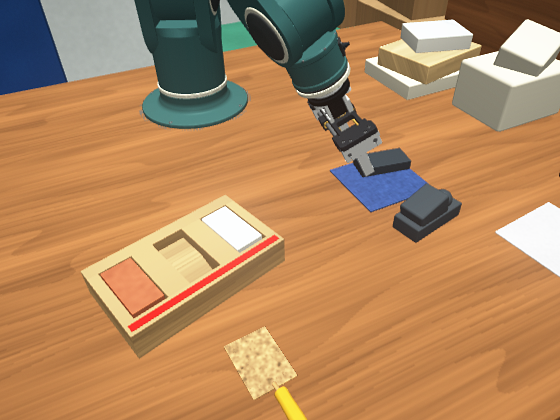

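The slate is level and low over the pad (about (162,390)), clear of the carving at (210,428). Now I lower it, release, retract and check.

```bash
cat > low.py <<'E'
from h import *
Z=np.array([0,0,1.]); p=np.array(readout.get_ee_pos())
s=robot.move_linear(p-Z*.028,.03,threshold=6); e=np.array(readout.get_ee_pos()); print(s,p[2]-e[2],readout.get_force())
robot.pause(.2); robot.gripper_to(.075)
R=np.array(readout.get_tool_rot()); e=np.array(readout.get_ee_pos())
robot.move_linear(e-R[:,2]*.08,.08)
robot.move_linear(e-R[:,2]*.08+Z*.1,.15)
robot.pause(.3); print(readout.get_time(),readout.get_force(),readout.get_opening())
E
python3 low.py; sed -i 's/{cam}0/{cam}1/' see.py; python3 see.py
```

```text
True 0.027309113232588125 [ 0.12132731 -1.01870855  4.71127691]
18.3417 [0.0373058  0.24297346 0.31155622] 0.07515436607431217
top sandstone 0.73 [182.5, 425.0] 1482 z 0.0502 mean [ 0.6003 -0.2798  0.0501] rect [ 600.2 -280.2] [101.6  57.2] 16.6
top pad 0.69 [228.5, 150.3] 2250 z 0.0043 mean [0.5106 0.2594 0.0043] rect [505.3 252.8] [101.2 148.6] 88.8
scene slate 0.63 [171.5, 381.4] 1113 z 0.0254 mean [0.5038 0.2252 0.0251] rect [500.6 228.8] [100.8  50.6] 79.8
scene marble 0.85 [228.9, 229.3] 1390 z 0.0515 mean [ 0.5544 -0.1062  0.0512] rect [ 548.8 -106.5] [104.1  56.3] 15.8
scene marble 0.72 [171.4, 379.2] 1157 z 0.0253 mean [0.5035 0.2251 0.025 ] rect [499.3 229.1] [101.   53.1] 80.0
scene sandstone 0.63 [282.7, 132.5] 2055 z 0.0513 mean [ 0.6045 -0.2785  0.051 ] rect [ 602.4 -278.1] [112.8  54.1] 15.4
scene pad 0.74 [188.7, 377.7] 2084 z 0.006 mean [0.5172 0.2137 0.0059] rect [503.9 230.3] [152.7 154.9] 0.1
18.8417
```

View pics/scene1.png

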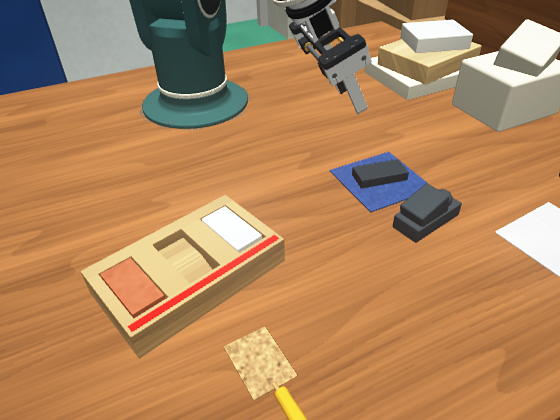

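The slate lies flat at (172,381), about 5 mm from the pad's centre with its top at z = 25 mm. Both bystanders are in place and the arm is clear.

```bash
python3 -c "
from rig import robot
print(robot.sign_off())"
```

```text
the job is handed in; nothing more can be done
None
```

The slate lies flat about 5 mm from the pad's centre, the marble and sandstone are still in their pockets, and the job was handed in at about 19 s of the allowed 48 s; the sign-off gave no verdict.

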